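# Stand the fallen display stands back up

### The job

Two L-shaped display stands, a tall narrow one and a low wide one, have been knocked onto their backs on the inspection bench. Stand each back up on its foot where it lies by gently pushing its upturned foot over with the fingertips, so that its screen is upright again; do not grip, lift or shove the stands across the bench. Leave the third stand and everything else on the bench where it is.

Things in the scene. Friction and masses are not known exactly. Their poses are not given: they have to be found in the camera images.
- tall_stand: tall narrow display stand, fallen on its back: an L of steel foot plate (80 mm long heel to toe, 12 thick) and thin aluminium back plate with black screen (10 thick together), 60 wide, 120 from sole to top, 0.3-0.6 kg. Origin: middle of the heel edge, at table height fallen and upright. x: heel to toe (up while fallen). z: up the back plate (level while fallen, from heel to display top)
- wide_stand: low wide display stand, fallen on its back: same build, foot (80 long, 12 thick), origin and axes as the tall stand, but 100 mm wide and 85 from sole to top of its back plate, 0.35-0.7 kg. The fallen stands point different ways; each has its screen facing up and its foot standing up as an 80 high wall at the heel
- tall_stand_toe (a point): middle of the toe edge on the foot's inner (screen) side: fallen, the top inner edge of the foot wall, 80 mm above the table and 12 from the heel line towards the lying display. Upright, 12 above the table and 80 ahead of the heel
- wide_stand_toe (a point): same point of the wide stand. Either stand gets up by turning about its heel edge, the foot wall's top going away from the lying display (along minus body z as it lies): a level push of 1-4 N on the wall's inner face near its top does it; past 30 to 40 degrees it falls onto its foot by itself and the back plate swings up above the heel
- spare_stand: a third L-shaped display stand, 80 wide, 100 high, already standing upright near the far edge; to be left where it is. Origin: middle of its heel edge on the table; x along its foot, z up (bystander, sizes in mm)
- cleaner_jar: small closed jar, 36 diameter, 85 high, between the two fallen stands. Origin: centre of underside (bystander, sizes in mm)
- tape_roll: roll of tape lying flat, 54 diameter, 19 high, between the fallen stands. Origin: centre of underside (bystander, sizes in mm)
- pen_cup: grey open cup, 70 diameter, 95 high, on the left. Origin: centre of underside (bystander, sizes in mm)
- gauge_block: steel block 50 x 35 x 30 high, on the left. Origin: centre of underside (bystander, sizes in mm)
- loose_panel: bare black display panel lying flat, 110 x 60 x 8, on the right. Origin: centre of underside (bystander, sizes in mm)
- screwdriver: screwdriver 160 long lying along its x axis, on the right. Origin: middle of its underside (bystander, sizes in mm)
There are look-alikes about, which are no part of the job. What is shaped like the tall_stand but brown is not meant. Leave any orange look-alike of the wide_stand alone.

How it is judged (in metres and radians):
At the end, for the whole second after the job is handed in: Both stands stand upright on their feet (within 0.1 rad), on the table (heel edge under 6 mm high), at rest, each heel edge within 70 mm of where it was at the start; every bystander is within 25 mm of its start, and the spare stand, jar and cup are upright (angle between each of tall_stand, wide_stand's own z axis and vertical below 0.1 rad and height (world z) of each of tall_stand, wide_stand below 0.006 m and distance of each of tall_stand, wide_stand from where it was at the start of the episode below 0.07 m and linear speed of each of tall_stand, wide_stand below 0.02 m/s and angular speed of each of tall_stand, wide_stand below 0.15 rad/s and distance of each of spare_stand, cleaner_jar, tape_roll, pen_cup, gauge_block, loose_panel, screwdriver from where it was at the start of the episode below 0.025 m and angle between each of spare_stand, cleaner_jar, pen_cup's own z axis and vertical below 0.2 rad); the robot touches nothing.
It fails at once if the tall stand is lifted: its heel edge rises more than 25 mm off the table (height (world z) of tall_stand above 0.025 m).
It fails at once if the wide stand is lifted: its heel edge rises more than 25 mm off the table (height (world z) of wide_stand above 0.025 m).
It fails at once if the tall stand is gripped or pressed hard: more than 18 N between it and the fingers (contact force between tall_stand and the fingers above 18 N).
It fails at once if the wide stand is gripped or pressed hard: more than 18 N between it and the fingers (contact force between wide_stand and the fingers above 18 N).
It fails at once if a bystander is shifted by more than 25 mm (distance of any of spare_stand, cleaner_jar, tape_roll, pen_cup, gauge_block, loose_panel, screwdriver from where it was at the start of the episode above 0.025 m).
It also fails if it takes over 58 s, if anything falls off the work surface, if the arm or the gripper's body presses on something with over 40 N, if the wrist force passes 120 N, or if a joint passes its speed limit or range.

### The arm

A 6-joint arm with a two-finger parallel gripper is mounted at the origin on the work surface. World frame = base frame: x ahead of the robot, y to its left, z up, the work surface at z = 0. Lengths are in m, angles in degrees, forces in N, time in s.
With the tool pointing down it reaches from about 0.35 to 0.875 m from the base axis. Payload 4.2 kg.
Tool frame: the origin (TCP) lies between the finger pads; the fingertips stand 19 mm ahead of it and the grasp point (between the pads) is the TCP; z points along the fingers, y is the line along which they close (so a half turn about z gives the same grasp; the last joint's range is limited). The gripper opens to 87 mm and grips with 3 to 60 N. Pads are 19 mm wide; open, the fingers measure 117 mm over their backs; the gripper's body (75 mm by 190 mm) begins 51 mm behind the grasp point.
Start: joints at [85.921, 22.042, 0.453, 0, -68.411, -14.817], TCP at [0.202, 0.591, 0.242] pointing down, gripper open.
Joint ranges: [-179.83, 179.83], [-69.29, 118.12], [-61.27, 80.66], [-181.25, 117.63], [-171.15, -9.14], [-177.46, 177.46]. Speed limits (degrees/s): [159.86, 159.86, 180, 180, 180, 180].

### API

Orientations are given as a 3x3 rotation matrix whose columns are the frame's x, y, z axes.
In Python, from station import r gives the robot as it stands.
- The arm moves only by the tool drive_tool, never from a script. Its argument "steps" is one flat list of numbers, 7 for each row, row after row: the turn, a rotation vector about the tool's x, y, z in rad, then the shift along the tool's x, y, z in m, then the opening, from 0 (shut) to 1 (fully open). A call has 1 to 10 rows; each row shifts and turns the commanded pose from where the row before left it, along the tool's axes as they then stand; what a row does not reach is not made up. A row lasts 1/12 s, in which the tool goes at most 41.7 mm and 7.16 degrees, less where a joint would pass 70% of its speed; a pose out of reach is approached as far as the arm can. A call is refused whole if a number of a shift passes 0.0417 or a number of a turn 0.125, either way. A call with a gripper value outside its range is refused whole. The fingers move at their own pace and stop on an object; the grip force is fixed at half the most. Time passes only in rows, so rows that do not move let the fingers close. It gives the time, the measured TCP pose, the force, the opening and the grip force at its end, in the units of the state.
- r.sense(): the state, without advancing time (a new reading comes with each control period).
- r.capture(name): name is "side" or "top" or "wrist"; returns the picture (400x640x3 uint8, blue, green, red); there is no depth.
- r.camera_params(name): a dict with "camera_matrix" (3x3 intrinsics, pixels), "k1" (the pictures are not rectified: a ray, as slopes to the right and down, at radius r is drawn at 1 + k1 r^2 times it, then the intrinsics apply), "extrinsics" (4x4, takes a point from world to camera coordinates). Camera axes: x right, y down, z forward; pixel columns grow to the right and rows downward; lengths in m; the calibration is good to about 2 mm. A picture is of the moment at which its call begins: read the wrist's pose just before it. camera_params takes no time and is no camera call; for the wrist camera it gives the pose at the moment of the call.
- r.finish_job(): hands the job in; it is judged then, once.
The state is a dict: "time_s": time; "joints": joint angles; "joint_velocities": joint speeds; "effort": joint torques, N m; "tcp_pos": TCP position; "ee_rot": TCP orientation; "wrist_force": force on the tool from outside, world axes, zero at the start; "moment": the same for the moment, N m; "gripper_width": opening from 0.0 (shut) to 1.0 (fully open); "gripper_force": force on a finger pad.
Only numpy, scipy, OpenCV 4.12 (cv2) and the standard library are available. Lean on these libraries where they do the work, as an engineer would, in place of code of your own. Each camera call takes 0.05 s, during which the arm holds its last target. There are 200 camera calls.

## Working session

There is one attempt and no reset: what is moved stays moved. The work goes in short steps, Python scripts to look and compute and a tool call to move; the robot and the scene stay as the last step left them, time stands still between calls to the robot, and variables do not carry over. Pictures are saved under pics/ and viewed, at most 10 in all, crops included, and the job is handed in when it is done.

Besides the shell and the picture viewer there is one more tool, called as name(argument=value, ...) on one line, values as JSON. drive_tool: Moves the arm, as the interface text tells. Its arguments: {"type":"object","properties":{"steps":{"type":"array"}},"required":["steps"]}

```bash
mkdir -p pics
python3 - <<'E'
from station import r
import cv2
for n in("top","side"): cv2.imwrite(f"pics/{n}0.png",r.capture(n))
s=r.sense();print(s["time_s"],s["tcp_pos"],s["ee_rot"],s["gripper_width"])
E
```

```text
0.1 [0.20221904 0.59086153 0.24058273] [[ 9.46067175e-01 -3.23970091e-01 -5.30711825e-04]
 [-3.23970509e-01 -9.46065344e-01 -1.86398376e-03]
 [ 1.01786921e-04  1.93538883e-03 -9.99998122e-01]] 0.9983055752738224
```

View pics/top0.png

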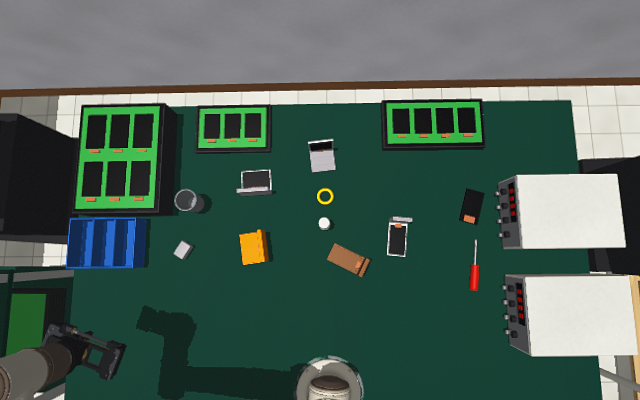

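View pics/side0.png

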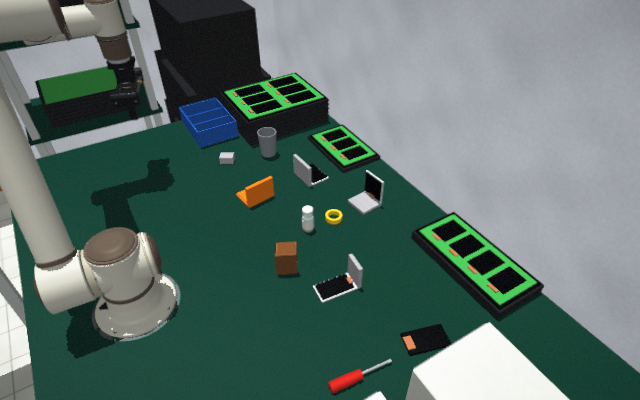

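Candidates in the top image:
- **Wide:** silver stand at (256,182). The orange look-alike at (254,247) is excluded.
- **Tall:** silver stand at (398,237). The brown look-alike at (348,259) is excluded.
- **Spare:** upright stand at (322,155).

Wide's foot wall is on the robot's side, and tall's is on the far side. I'll check both in one close crop.

```bash
python3 - <<'E'
import cv2,numpy as np
im=cv2.imread("pics/top0.png")
a=im[160:205,228:283];b=im[205:265,375:425]
f=lambda c:cv2.resize(c,None,fx=7,fy=7,interpolation=cv2.INTER_CUBIC)
A,B=f(a),f(b);H=max(A.shape[0],B.shape[0])
p=lambda c:cv2.copyMakeBorder(c,0,H-c.shape[0],0,10,cv2.BORDER_CONSTANT)
o=np.hstack([p(A),p(B)]);print(o.shape);cv2.imwrite("pics/c.png",o)
E
cat > h.py <<'E'
from station import r
import cv2,numpy as np
def px2w(n,u,v,z):
    P=r.camera_params(n);K=np.array(P["camera_matrix"]);E=np.array(P["extrinsics"])
    d=cv2.undistortPoints(np.array([[[u,v]]],float),K,np.array([P["k1"],0,0,0,0.]))[0,0]
    R,t=E[:3,:3],E[:3,3];c=-R.T@t;w=R.T@np.array([*d,1]);return c+w*(z-c[2])/w[2]
E
```

```text
(420, 755, 3)
```

View pics/c.png

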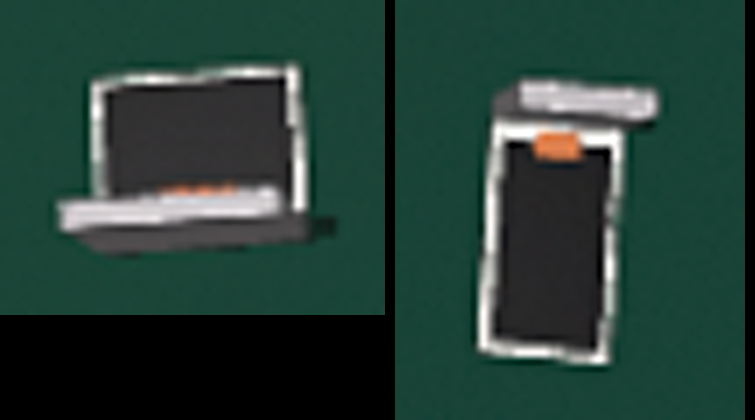

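Crop (7x): the wide wall's top face runs from (58,200)-(275,188) on the inner edge to (62,232)-(280,212) on the outer edge, with its base at (105,252)-(308,238). The tall wall's top inner edge is (522,108)-(655,122) and its outer edge is (525,80)-(658,92). The display end is at (480,352)-(607,362). Both choices are confirmed: silver, screen facing up.

Run:
```python
from h import *
np.set_printoptions(precision=4,suppress=True)
W=lambda x,y,z:px2w("top",(x+.5)/7-.5+228,(y+.5)/7-.5+160,z)
T=lambda x,y,z:px2w("top",(x-395+.5)/7-.5+375,(y+.5)/7-.5+205,z)
for n,p in dict(w_in=[W(58,200,.08),W(275,188,.08)],w_out=[W(62,232,.08),W(280,212,.08)],w_heel=[W(105,252,0),W(308,238,0)],w_disp=[W(92,80,.01),W(297,67,.01)],
 t_in=[T(522,108,.08),T(655,122,.08)],t_out=[T(525,80,.08),T(658,92,.08)],t_disp=[T(480,352,.01),T(607,362,.01)]).items():
    d=p[1]-p[0];print(n,p[0],p[1],"mid",(p[0]+p[1])/2,"len %.4f ang %.1f"%(np.hypot(d[0],d[1]),np.degrees(np.arctan2(d[1],d[0]))))
for n,u,v,z in[("jar",324,224,.085),("tape",325,196,.019),("spare",322,155,.01),("cup",187,200,.095),("orange",254,247,.05),("brown",348,259,.05)]:print(n,px2w("top",u,v,z))
s=r.sense();P=r.camera_params("wrist");print(s["joints"])
```

```text
w_in [0.6367 0.286  0.08  ] [0.641 0.187 0.08 ] mid [0.6388 0.2365 0.08  ] len 0.0991 ang -87.5
w_out [0.622  0.2838 0.08  ] [0.6299 0.1846 0.08  ] mid [0.6259 0.2342 0.08  ] len 0.0995 ang -85.4
w_heel [0.6249 0.2828 0.    ] [0.6306 0.1843 0.    ] mid [0.6277 0.2336 0.    ] len 0.0987 ang -86.7
w_disp [0.7077 0.2887 0.01  ] [0.7127 0.189  0.01  ] mid [0.7102 0.2388 0.01  ] len 0.0998 ang -87.1
t_in [ 0.5301 -0.2069  0.08  ] [ 0.5232 -0.2653  0.08  ] mid [ 0.5267 -0.2361  0.08  ] len 0.0589 ang -96.7
t_out [ 0.5425 -0.2086  0.08  ] [ 0.5366 -0.2672  0.08  ] mid [ 0.5396 -0.2379  0.08  ] len 0.0589 ang -95.8
t_disp [ 0.4227 -0.195   0.01  ] [ 0.4176 -0.2536  0.01  ] mid [ 0.4201 -0.2243  0.01  ] len 0.0588 ang -95.0
jar [0.5195 0.0067 0.085 ]
tape [0.6172 0.0036 0.019 ]
spare [0.7592 0.0125 0.01  ]
cup [0.5983 0.4358 0.095 ]
orange [0.4511 0.2309 0.05  ]
brown [ 0.4111 -0.0673  0.05  ]
[ 85.9218  22.0861   0.3888  -0.0245 -68.4115 -14.816 ]
```

drive_tool(steps=[0,0,-0.098,0,0,0,0,0,0,-0.098,0,0,0,0,0,0,-0.098,0,0,0,0,0,0,-0.098,0,0,0,0,0,0,0,0,0,0,0])

```text
time_s: 0.52
tcp_pos: [0.2023, 0.591, 0.2409]
ee_rot: [[0.998, 0.064, -0.0], [0.064, -0.998, -0.001], [-0.0, 0.001, -1.0]]
wrist_force: [-0.0, -0.6, 0.7]
gripper_width: 0.711
gripper_force: 0.0
```

drive_tool(steps=[0,0,0,0.0274,0.0239,0,0,0,0,0,0.0274,0.0239,0,0,0,0,0,0.0274,0.0239,0,0,0,0,0,0.0274,0.0239,0,0,0,0,0,0.0274,0.0239,0,0,0,0,0,0.0274,0.0239,0,0,0,0,0,0.0274,0.0239,0,0,0,0,0,0.0274,0.0239,0,0,0,0,0,0.0274,0.0239,0,0,0,0,0,0.0274,0.0239,0,0])

```text
time_s: 1.35
tcp_pos: [0.4917, 0.3684, 0.2413]
ee_rot: [[0.998, 0.059, -0.0], [0.059, -0.998, -0.0], [-0.0, 0.0, -1.0]]
wrist_force: [0.7, 1.3, -0.6]
gripper_width: 0.02
gripper_force: 0.0
```

drive_tool(steps=[0,0,0,0.0274,0.0239,0,0,0,0,0,0.0274,0.0239,0,0,0,0,0,0.0274,0.0239,0,0,0,0,0,0.0274,0.0239,0,0,0,0,0,0.0274,0.0239,0,0,0,0,0,0.0274,0.0239,0,0,0,0,0,0,0,0,0,0,0,0,0,0,0,0,0,0,0,0,0,0,0])

```text
time_s: 2.1
tcp_pos: [0.6634, 0.2367, 0.2408]
ee_rot: [[0.998, 0.06, -0.001], [0.06, -0.998, -0.0], [-0.001, 0.0, -1.0]]
wrist_force: [0.3, 0.1, 0.2]
gripper_width: 0.005
gripper_force: 0.0
```

drive_tool(steps=[0,0,0,0,0,0.03,0,0,0,0,0,0,0.03,0,0,0,0,0,0,0.03,0,0,0,0,0,0,0.025,0,0,0,0,0,0,0.02,0,0,0,0,0,0,0.02,0,0,0,0,0,0,0,0,0,0,0,0,0,0,0])

```text
time_s: 2.77
tcp_pos: [0.6625, 0.2377, 0.086]
ee_rot: [[0.998, 0.063, -0.002], [0.063, -0.998, -0.001], [-0.002, 0.001, -1.0]]
wrist_force: [0.3, 0.3, 0.9]
gripper_width: 0.005
gripper_force: 0.0
```

Run:
```python
from h import *
t=r.capture("top")[150:210,215:295];w=r.capture("wrist")
t=cv2.resize(t,(533,400),interpolation=cv2.INTER_CUBIC)
cv2.imwrite("pics/d.png",cv2.resize(np.hstack([t,w]),None,fx=.68,fy=.68))
print(r.sense()["tcp_pos"],r.sense()["wrist_force"])
```

```text
[0.66425634 0.23811379 0.08856838] [0.45418412 0.5085581  0.62955774]
```

View pics/d.png

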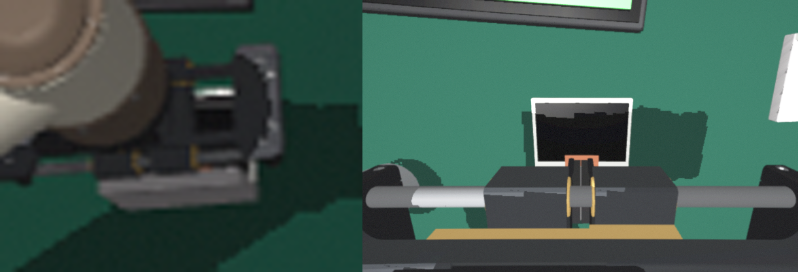

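The wrist view shows the closed fingers centred over the screen edge at about (581,190), with the wall towards the robot. The top view agrees. I'll push along tool −x.

drive_tool(steps=[0,0,0,-0.004,0,0,0,0,0,0,-0.003,0,0,0,0,0,0,-0.003,0,0,0,0,0,0,-0.003,0,0,0,0,0,0,-0.003,0,0,0,0,0,0,-0.003,0,0,0,0,0,0,-0.003,0,0,0,0,0,0,-0.003,0,0,0,0,0,0,-0.003,0,0,0,0,0,0,-0.003,0,0,0])

```text
time_s: 3.7
tcp_pos: [0.6324, 0.2349, 0.0865]
ee_rot: [[0.998, 0.062, -0.0], [0.062, -0.998, -0.0], [-0.0, 0.0, -1.0]]
wrist_force: [0.6, 0.9, 1.0]
gripper_width: 0.005
gripper_force: 0.3
```

drive_tool(steps=[0,0,0,-0.003,0,0,0,0,0,0,-0.003,0,0,0,0,0,0,-0.003,0,0,0])

```text
time_s: 3.95
tcp_pos: [0.6232, 0.2342, 0.0862]
ee_rot: [[0.998, 0.062, -0.001], [0.062, -0.998, -0.0], [-0.001, 0.0, -1.0]]
wrist_force: [0.1, 0.2, 0.6]
gripper_width: 0.003
gripper_force: 0.1
```

drive_tool(steps=[0,0,0,-0.003,0,0,0,0,0,0,-0.003,0,0,0,0,0,0,-0.003,0,0,0])

```text
time_s: 4.2
tcp_pos: [0.6143, 0.2338, 0.0865]
ee_rot: [[0.998, 0.062, -0.0], [0.062, -0.998, -0.0], [-0.0, 0.0, -1.0]]
wrist_force: [0.4, -0.6, -0.1]
gripper_width: 0.01
gripper_force: 0.0
```

Run:
```python
from h import *
t=r.capture("side")[120:230,250:370];w=r.capture("wrist")
t=cv2.resize(t,(436,400),interpolation=cv2.INTER_CUBIC)
cv2.imwrite("pics/e.png",cv2.resize(np.hstack([t,w]),None,fx=.74,fy=.74))
```

```text
(no output)
```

View pics/e.png

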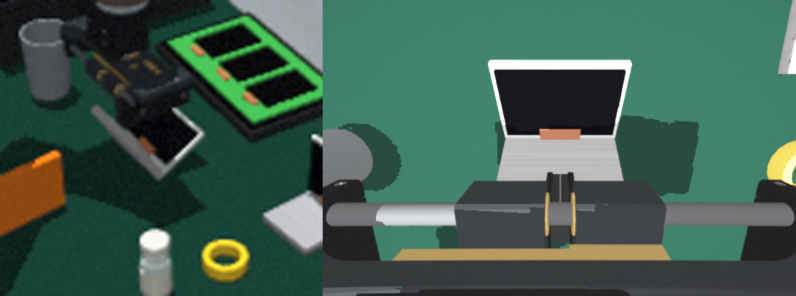

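The wide stand is tipping cleanly about its heel. In the side view the back plate is tilted up at about (165,140), and in the wrist view the foot is visible at (560,160). I'll keep pushing.

drive_tool(steps=[0,0,0,-0.003,0,0,0,0,0,0,-0.003,0,0,0,0,0,0,-0.003,0,0,0,0,0,0,-0.003,0,0,0,0,0,0,-0.003,0,0,0,0,0,0,-0.004,0,0,0,0,0,0,-0.004,0,0,0,0,0,0,-0.004,0,0,0,0,0,0,-0.004,0,0,0,0,0,0,-0.004,0,0,0])

```text
time_s: 5.13
tcp_pos: [0.5794, 0.2316, 0.0866]
ee_rot: [[0.998, 0.062, 0.0], [0.062, -0.998, -0.0], [0.0, 0.0, -1.0]]
wrist_force: [0.2, -0.2, -0.1]
gripper_width: 0.005
gripper_force: 0.0
```

Run:
```python
from h import *
t=r.capture("side")[120:230,250:370];w=r.capture("wrist")
t=cv2.resize(t,(436,400),interpolation=cv2.INTER_CUBIC)
cv2.imwrite("pics/f.png",cv2.resize(np.hstack([t,w]),None,fx=.74,fy=.74))
```

```text
(no output)
```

View pics/f.png

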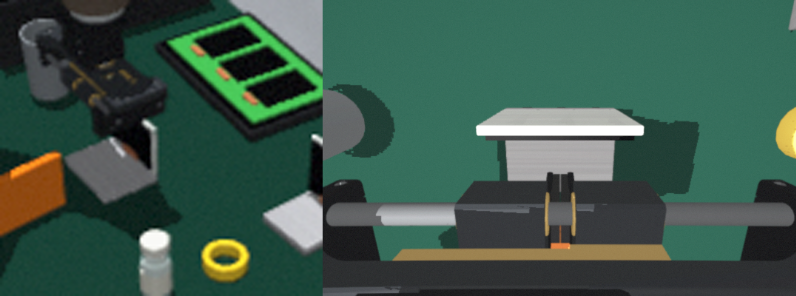

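The wide stand is upright; its white top edge is at (560,130) in the wrist view. I'll lift off and go to the tall stand.

drive_tool(steps=[0,0,0,0,0,-0.03,0,0,0,0,0,0,-0.035,0,0,0,0,0,0,-0.035,0,0,0,0,0,0,-0.035,0,0,0,0,0,0,-0.025,0,0,0,0.088,0,0,0,0,0,0,0.088,0,0,0,0,0,0,0,0,0,0,0,0,0,0,0,0,0,0])

```text
time_s: 5.98
tcp_pos: [0.5798, 0.2316, 0.2464]
ee_rot: [[0.994, -0.111, -0.0], [-0.111, -0.994, -0.0], [-0.0, 0.0, -1.0]]
wrist_force: [-0.1, -0.1, -1.0]
gripper_width: 0.0
gripper_force: 0.0
```

drive_tool(steps=[0,0,0,-0.0019,0.0336,0,0,0,0,0,-0.0019,0.0336,0,0,0,0,0,-0.0019,0.0336,0,0,0,0,0,-0.0019,0.0336,0,0,0,0,0,-0.0019,0.0336,0,0,0,0,0,-0.0019,0.0336,0,0,0,0,0,-0.0019,0.0336,0,0,0,0,0,-0.0019,0.0336,0,0,0,0,0,-0.0019,0.0336,0,0,0,0,0,-0.0019,0.0336,0,0])

```text
time_s: 6.82
tcp_pos: [0.5222, -0.1015, 0.2463]
ee_rot: [[0.994, -0.111, -0.001], [-0.111, -0.994, -0.0], [-0.001, 0.0, -1.0]]
wrist_force: [-0.1, 0.6, -0.3]
gripper_width: 0.008
gripper_force: 0.0
```

drive_tool(steps=[0,0,0,-0.0019,0.0336,0,0,0,0,0,-0.0019,0.0336,0,0,0,0,0,-0.0019,0.0336,0,0,0,0,0,-0.0019,0.0336,0,0,0,0,0,0,0,0,0,0,0,0,0,0,0,0,0,0,0,0,0,0,0])

```text
time_s: 7.4
tcp_pos: [0.4999, -0.2326, 0.2461]
ee_rot: [[0.994, -0.113, -0.001], [-0.113, -0.994, 0.0], [-0.001, -0.0, -1.0]]
wrist_force: [-0.3, 0.8, -0.4]
gripper_width: 0.003
gripper_force: 0.0
```

drive_tool(steps=[0,0,0,0,0,0.03,0,0,0,0,0,0,0.03,0,0,0,0,0,0,0.03,0,0,0,0,0,0,0.025,0,0,0,0,0,0,0.024,0,0,0,0,0,0,0.02,0,0,0,0,0,0,0,0,0,0,0,0,0,0,0])

```text
time_s: 8.07
tcp_pos: [0.5, -0.2316, 0.087]
ee_rot: [[0.994, -0.111, -0.002], [-0.111, -0.994, 0.0], [-0.002, 0.0, -1.0]]
wrist_force: [0.5, -0.1, 1.4]
gripper_width: 0.008
gripper_force: 0.0
```

drive_tool(steps=[0,0,0,0.004,0,0,0,0,0,0,0.003,0,0,0,0,0,0,0.003,0,0,0,0,0,0,0.003,0,0,0,0,0,0,0.003,0,0,0,0,0,0,0.003,0,0,0,0,0,0,0.003,0,0,0,0,0,0,0.003,0,0,0])

```text
time_s: 8.73
tcp_pos: [0.5246, -0.2355, 0.0875]
ee_rot: [[0.994, -0.114, -0.001], [-0.114, -0.994, 0.0], [-0.001, -0.0, -1.0]]
wrist_force: [-1.7, -0.4, 1.8]
gripper_width: 0.008
gripper_force: 0.8
```

drive_tool(steps=[0,0,0,0.003,0,0,0,0,0,0,0.003,0,0,0,0,0,0,0.003,0,0,0,0,0,0,0.003,0,0,0,0,0,0,0.003,0,0,0,0,0,0,0.003,0,0,0])

```text
time_s: 9.23
tcp_pos: [0.543, -0.2376, 0.0873]
ee_rot: [[0.994, -0.114, -0.0], [-0.114, -0.994, 0.0], [-0.0, -0.0, -1.0]]
wrist_force: [-0.4, 0.1, 1.0]
gripper_width: 0.007
gripper_force: 0.3
```

Run:
```python
from h import *
t=r.capture("side")[210:320,270:390];w=r.capture("wrist")
t=cv2.resize(t,(436,400),interpolation=cv2.INTER_CUBIC)
cv2.imwrite("pics/g.png",cv2.resize(np.hstack([t,w]),None,fx=.74,fy=.74))
```

```text
(no output)
```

View pics/g.png

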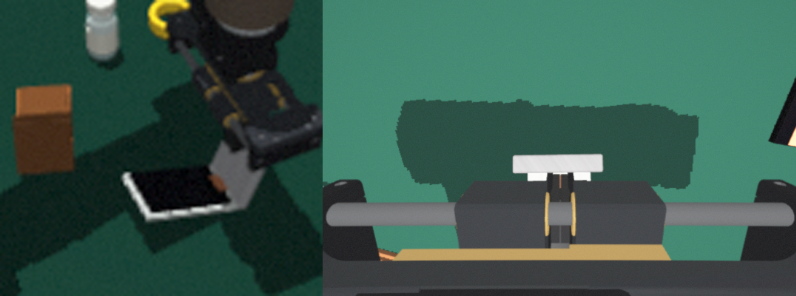

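The tall stand is tilting about its heel (side view foot at about (235,175)). Continuing.

drive_tool(steps=[0,0,0,0.003,0,0,0,0,0,0,0.003,0,0,0,0,0,0,0.003,0,0,0,0,0,0,0.003,0,0,0,0,0,0,0.003,0,0,0,0,0,0,0.003,0,0,0,0,0,0,0.004,0,0,0,0,0,0,0.004,0,0,0,0,0,0,0.004,0,0,0,0,0,0,0.004,0,0,0])

```text
time_s: 10.17
tcp_pos: [0.5771, -0.2415, 0.0876]
ee_rot: [[0.994, -0.113, 0.0], [-0.113, -0.994, -0.0], [0.0, 0.0, -1.0]]
wrist_force: [0.6, -0.0, 0.3]
gripper_width: 0.005
gripper_force: 0.0
```

drive_tool(steps=[0,0,0,0.004,0,0,0,0,0,0,0.004,0,0,0,0,0,0,0.004,0,0,0,0,0,0,0,0,0,0,0,0,0,0,0,0,0])

```text
time_s: 10.58
tcp_pos: [0.5886, -0.2427, 0.0874]
ee_rot: [[0.994, -0.114, -0.0], [-0.114, -0.994, 0.0], [-0.0, -0.0, -1.0]]
wrist_force: [0.5, -0.2, 0.2]
gripper_width: 0.003
gripper_force: 0.0
```

Run:
```python
from h import *
t=r.capture("side")[210:320,270:390];w=r.capture("wrist")
t=cv2.resize(t,(436,400),interpolation=cv2.INTER_CUBIC)
cv2.imwrite("pics/i.png",cv2.resize(np.hstack([t,w]),None,fx=.74,fy=.74))
```

```text
(no output)
```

View pics/i.png

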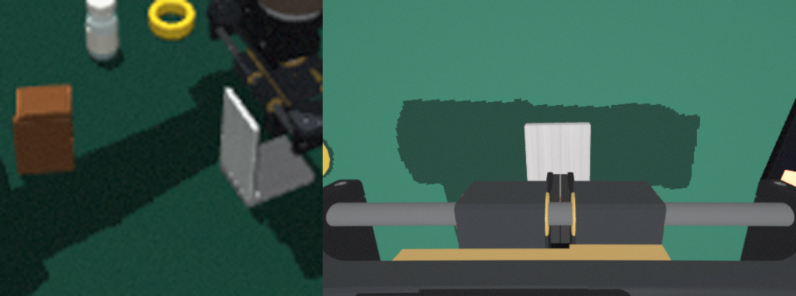

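The tall stand is upright: back plate at (240,145) and flat foot at (285,165) in the side view. I'll raise the arm and check everything from above.

drive_tool(steps=[0,0,0,0,0,-0.02,0,0,0,0,0,0,-0.035,0,0,0,0,0,0,-0.035,0,0,0,0,0,0,-0.035,0,0,0,0,0,0,-0.035,0,0,0,0,0,0,-0.035,0,0,0,0,0,0,0,0,0,0,0,0,0,0,0])

```text
time_s: 11.35
tcp_pos: [0.5891, -0.2429, 0.2857]
ee_rot: [[0.994, -0.114, 0.006], [-0.114, -0.994, -0.001], [0.006, 0.0, -1.0]]
wrist_force: [0.1, -0.3, -0.5]
gripper_width: 0.005
gripper_force: 0.0
```

Run:
```python
from h import *
t=r.capture("side")[120:400,200:480];u=r.capture("top")[120:320,150:510]
cv2.imwrite("pics/j.png",np.hstack([cv2.resize(t,(300,300)),cv2.resize(u,(500,300))]))
```

```text
(no output)
```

View pics/j.png

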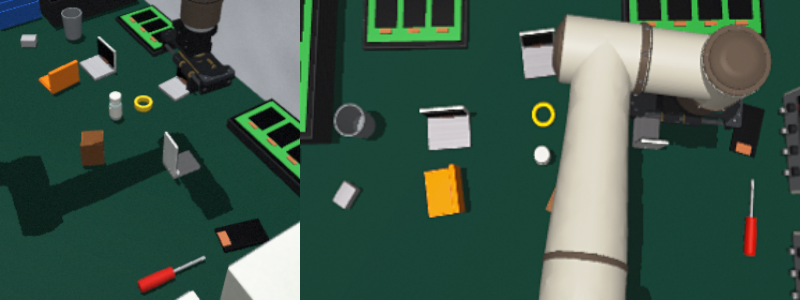

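Both stands are upright: wide at (447,128) in the top view and tall at (175,158) in the side view. The other objects have not moved and the arm is clear, so I'm handing in.

```bash
python3 -c "
from station import r
print(r.finish_job())"
```

```text
the job is handed in; nothing more can be done
None
```

Both stands were pushed back up onto their feet, nothing else on the bench appears to have moved in the final pictures, and the job was handed in at about 11.5 s; the hand-in gave no verdict.

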